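# Refit a gear-shift lever that was put on back to front

### The job

The shift lever on this gear selector tower has been put on back to front and is only perched on its shaft. Lift it right off, turn it end for end and refit it with its ball stud opposite the notch in the cable bracket, feeling for the two flats on the shaft until the lever drops over them and sits fully home, ready for its nut. Leave everything else on the bench where it is.

Things in the scene. Friction and masses are not known exactly. Their poses are not given: they have to be found in the camera images.
- tower: Cast-aluminium gear selector tower with a vertical shaft on top, on a dark steel holding plate (195 x 180 x 12 mm) fixed to the bench. Origin: on the shaft axis, at bench height; z up; x: the way the refitted lever's ball-stud arm must point (bracket notch at x = 85 mm); y: the side where the bracket stands. Neck below the shaft 24 mm across; housing, under z = 75 mm, up to 82 mm; flange 100 mm.
- bracket (a point): Middle of the cable bracket's upper edge, 150 mm above the bench, with the tower's axes. The bracket is an upright steel plate 4 mm thick: in the tower's frame at y = 70 to 74 mm, x = 34 to 106 mm, with an open notch at x = 85 mm, where the ball stud belongs. It is too high and near for the lever to swing past it while on the shaft.
- seat (a point): The home of the lever's underside: centre of the upper face of the shaft's 24 mm collar, 104 mm above the bench, with the tower's axes. Above it the shaft has two flats: a block 22 mm long, 12 mm wide, 12 mm high. The shaft turns stiffly (0.15 N m, no spring, stops at 0.38 rad) and stays put; the flats' long way lies anywhere within 0.35 rad either side of the tower's x (not measured).
- stud (a point): Tip of the threaded end of the shaft: 12 mm across, 24 mm long, standing on the flats; its last 5 mm taper to 6 mm across. The tip is 36 mm above the seat, with the tower's axes.
- lever: Loose steel shift lever, 0.29 to 0.45 kg, 181 mm long, balanced within 5 mm of its bore. Origin: centre of the hub's underside, on the bore axis; z up; x towards the ball stud. Hub: block 36 (x) by 28 (y) by 22 mm high, flat sides. Arms 16 mm wide, 6 to 16 mm above the underside; one reaches x = 95 mm, the other carries a round counterweight 36 mm across, 20 mm high, at x = -68 mm.
- eye (a point): Centre of the hub's upper face, with the lever's axes. In the underside is a slot 24 (x) by 14 mm (y), 12.5 mm deep; a round eye 13.5 mm across goes on to the top. The slot passes over the flats only within 0.09 rad of them, either way round; if not, the lever stops 12 mm above the seat, as at the start, when its x is 2.12 to 2.29 rad anticlockwise (from above) of the tower's.
- ball (a point): Centre of the lever's ball stud (ball 13 mm across), on the lever at x = 85 mm, 28.5 mm above the underside, with the lever's axes.
- nut: Bystander: loose M12 hexagon nut, 22 mm across corners, 10 mm high, lying on the holding plate. Origin at the centre of its underside.
- spanner: Bystander: steel spanner, 190 mm, lying on the bench beside the holding plate on the tower's -y side. Origin at the middle of its underside, x along it.
- socket: Bystander: steel wrench socket, 27 mm across, 38 mm high, standing on the bench. Origin at the centre of its underside.
- pulley: Bystander: black idler pulley, 66 mm across, 26 mm high, lying flat on the bench. Origin at the centre of its underside.
- tensioner: Bystander: aluminium belt tensioner with a black pulley, 140 mm long, 58 mm high. Origin under its spring housing.
- filter_a: Bystander: white oil filter, 76 mm across, 92 mm high, standing. Origin at the centre of its underside.
- filter_b: Bystander: smaller white oil filter, 68 mm across, 80 mm high, standing. Origin at the centre of its underside.
- carton: Bystander: cardboard carton, 85 x 120 x 65 mm. Origin at the centre of its underside.
Not all that is in view belongs to the job. Of the things like the lever, leave any that is red; of the rest the larger one is meant.

How it is judged (in metres and radians):
On the way, in this order (a step that is already met when the one before it is completed fails the run):
1. the lever is lifted right off the shaft: its underside more than 40 mm above the seat (z of lever in the frame of seat above 0.04 m), for 0.1 s.
2. turned end for end and back on the thread: bore within 6 mm of the shaft's axis, underside less than 22 mm above the seat, ball stud on the tower's +x side (horizontal distance between lever and seat below 0.006 m and z of lever in the frame of seat below 0.022 m and x of ball in the frame of tower above 0.06 m), for 0.05 s.
At the end, for the whole second after the job is handed in: The lever sits on the shaft with its slot over the flats: underside within 2.5 mm of the seat, bore within 3 mm of the shaft's axis, level within 0.05 rad, ball stud more than 70 mm along the tower's +x, released and at rest (horizontal distance between lever and seat below 0.003 m and z of lever in the frame of seat between -0.003 and 0.0025 m and angle between lever's own z axis and vertical below 0.05 rad and x of ball in the frame of tower above 0.07 m and linear speed of lever below 0.02 m/s); the robot touches nothing.
It fails at once if another thing on the bench is moved by more than 30 mm (distance of any of nut, spanner, socket, pulley, tensioner, filter_a, filter_b, carton from where it was at the start of the episode above 0.03 m).
It also fails if it takes over 48 s, if anything falls off the work surface, if the arm or the gripper's body presses on something with over 40 N, if the wrist force passes 120 N, or if a joint passes its speed limit or range.

### The arm

A 6-joint arm with a two-finger parallel gripper is mounted at the origin on the work surface. World frame = base frame: x ahead of the robot, y to its left, z up, the work surface at z = 0. Lengths are in mm, angles in degrees, forces in N, time in s.
With the tool pointing down it reaches from about 350 to 850 mm from the base axis. Payload 8.1 kg.
Tool frame: the origin (TCP) lies midway between the tips of the shut fingers; the grasp point (between the pads) lies 19 mm behind it; x points along the fingers, y is the direction in which the jaws open and shut, and the axes are right-handed (so a half turn about x gives the same grasp; the last joint's range is limited). The gripper opens to 85 mm and grips with 20 to 120 N. Pads are 22 mm wide; open, the fingers measure 114 mm over their backs; the gripper's body (76 mm by 85 mm) begins 54 mm behind the grasp point. The pads swing forward as they close: fully open they stand 13 mm farther back than shut.
Start: joints at [-79.492, 7.471, 85.268, -0, 87.261, -4.893], TCP at [159.365, -578.453, 231.292] pointing down, gripper open.
Joint ranges: [-169.43, 169.43], [-51.17, 129.36], [1.28, 143.12], [-76.62, 256.62], [0, 156.53], [-152.29, 152.29]. Speed limits (degrees/s): [136.94, 136.94, 159.86, 180, 180, 180].

### API

Orientations are given as [roll, pitch, yaw] about the fixed x, y, z axes, in that order (R = Rz(yaw) Ry(pitch) Rx(roll)).
In Python, from bench import sense, snapshot, hand_in gives the robot as it stands.
- The arm moves only by the tool drive_tool, never from a script. Its argument "deltas" is a list of rows, each a list of 7 numbers: the closure in counts, from 0 (fully open) to 255 (shut), then the shift along the tool's x, y, z in m, then the turn, a rotation vector about the tool's x, y, z in rad. A call has exactly 10 rows; each row is the pose to reach, as a shift and turn from the pose commanded when the call began, along the tool's axes at that moment; what a row does not reach only later rows make up. A row lasts 1/12 s, in which the tool goes at most 41.7 mm and 7.16 degrees, less where a joint would pass 70% of its speed; a pose out of reach is approached as far as the arm can. A call with a gripper value outside its range is refused whole. The fingers move at their own pace and stop on an object; "squeeze" is the grip in N (left out, the last holds). Time passes only in rows, so rows that repeat a pose let the fingers close, or fill a call up. It gives the time, the measured TCP pose, the force and the opening at its end, in the units of the state.
- sense(): the state, without advancing time (a new reading comes with each control period).
- snapshot(name): name is "side" or "top" or "wrist"; returns a dict with "frame" (384x512x3 uint8, blue, green, red), "fx", "fy", "cx", "cy" (pixels), "k1" (the pictures are not rectified: a ray, as slopes to the right and down, at radius r is drawn at 1 + k1 r^2 times it, then the intrinsics apply), "rvec" (rotation vector, rad) and "tvec" (3), from world to camera coordinates, as OpenCV has them. Camera axes: x right, y down, z forward; pixel columns grow to the right and rows downward; lengths in mm; the calibration is good to about 2 mm. A picture is of the moment at which its call begins. There is no depth.
- hand_in(): hands the job in, once; it reports no verdict.
The state is a dict: "time": time; "joint_pos": joint angles; "qd": joint speeds; "joint_efforts": joint torques, N m; "tool_pos": TCP position; "tcp_rot": TCP orientation; "ft_force": force on the tool from outside, world axes, zero at the start; "wrist_torque": the same for the moment, N m; "finger_gap": finger opening in mm.
Only numpy, scipy, OpenCV 4.12 (cv2) and the standard library are available. Lean on these libraries where they do the work, as an engineer would, in place of code of your own. Each camera call takes 0.05 s, during which the arm holds its last target.

## Working session

There is one attempt and no reset: what is moved stays moved. The work goes in short steps, Python scripts to look and compute and a tool call to move; the robot and the scene stay as the last step left them, time stands still between calls to the robot, and variables do not carry over. Pictures are saved under pics/ and viewed, and the job is handed in when it is done.

Besides the shell and the picture viewer there is one more tool, called after "Request:" as name(argument=value, ...), one argument or row to a line, values as JSON. drive_tool: Moves the arm, as the interface text tells. Its arguments: {"type":"object","properties":{"deltas":{"type":"array","items":{"type":"array","items":{"type":"number"}}},"squeeze":{"type":"number"}},"required":["deltas"]}

```bash
mkdir -p pics; ls; python3 - <<'E'
from bench import sense,snapshot
import cv2
s=sense();print(s)
for n in("side","top","wrist"):
    d=snapshot(n);cv2.imwrite(f"pics/{n}0.png",d["frame"]);print(n,{k:v for k,v in d.items() if k!="frame"})
E
```

```text
pics
{'time': 0.0, 'joint_pos': array([-7.94922404e+01,  7.51807231e+00,  8.53309889e+01, -1.09847718e-03,
        8.72635320e+01, -4.89153135e+00]), 'qd': array([-0.01362903,  0.02856328, -0.03747642,  0.01554023, -0.12391223,
        0.04356138]), 'joint_efforts': array([-2.27059209e-03, -5.69406939e+01, -5.00555992e+01, -4.34344520e-04,
        1.49579986e-02, -2.98262812e-06]), 'tool_pos': array([ 159.25055125, -577.87848428,  230.19717751]), 'tcp_rot': array([-94.33325285,  89.88740146, 101.06609163]), 'ft_force': array([ 0.76288278,  0.15858471, -0.10783212]), 'wrist_torque': array([ 0.00745569, -0.02782574,  0.05714269]), 'finger_gap': 85.59096334830508}
side {'fx': 351.5051373930134, 'fy': 351.5051373930134, 'cx': 253.50294822998748, 'cy': 189.93624403120822, 'k1': 0.022160550614416602, 'rvec': array([ 2.09743416, -0.03882639,  0.05215575]), 'tvec': array([-482.69563688,  110.92180873,  995.26053506])}
top {'fx': 410.2325160189245, 'fy': 410.2325160189245, 'cx': 257.84192756632507, 'cy': 187.08888930884856, 'k1': -0.01337497990412279, 'rvec': array([ 2.11664505, -2.09062376,  0.23396958]), 'tvec': array([  16.04177727,  517.71416453, 1083.053106  ])}
wrist {'fx': 295.9355734505968, 'fy': 295.9355734505968, 'cx': 250.9799373460846, 'cy': 189.45985669039973, 'k1': -0.05363639457110606, 'rvec': array([-2.2993274 ,  1.74982928,  0.26915822]), 'tvec': array([-599.24573122,  -40.23874828,  378.86046368])}
```

View pics/side0.png

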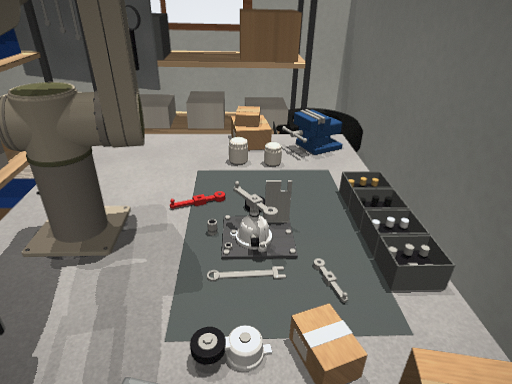

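View pics/top0.png

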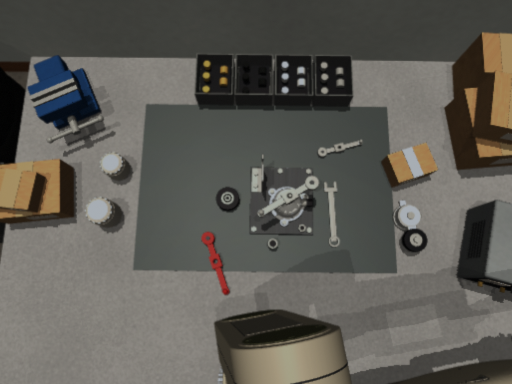

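View pics/wrist0.png

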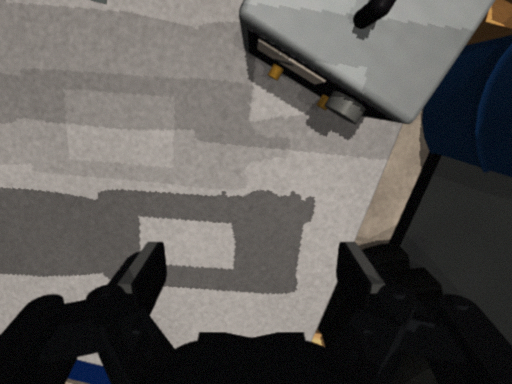

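Three things look like the lever in the top view. The red one at (215,263) is to be left, and there is a small grey one loose on the mat at (340,148). The larger grey one at (287,197), on the tower, fits the description. I'll confirm that in an enlarged crop.

```bash
python3 - <<'E'
import cv2,numpy as np
t=cv2.imread("pics/top0.png");s=cv2.imread("pics/side0.png")
a=cv2.resize(t[130:255,225:365],None,fx=5.6,fy=4.7,interpolation=cv2.INTER_CUBIC)
a=cv2.resize(t[135:245,235:375],(763,600),interpolation=cv2.INTER_CUBIC)
cv2.imwrite("pics/topc.png",a)
cv2.imwrite("pics/sidec.png",cv2.resize(s[165:270,190:330],(800,600),interpolation=cv2.INTER_CUBIC))
E
```

```text
(no output)
```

View pics/topc.png

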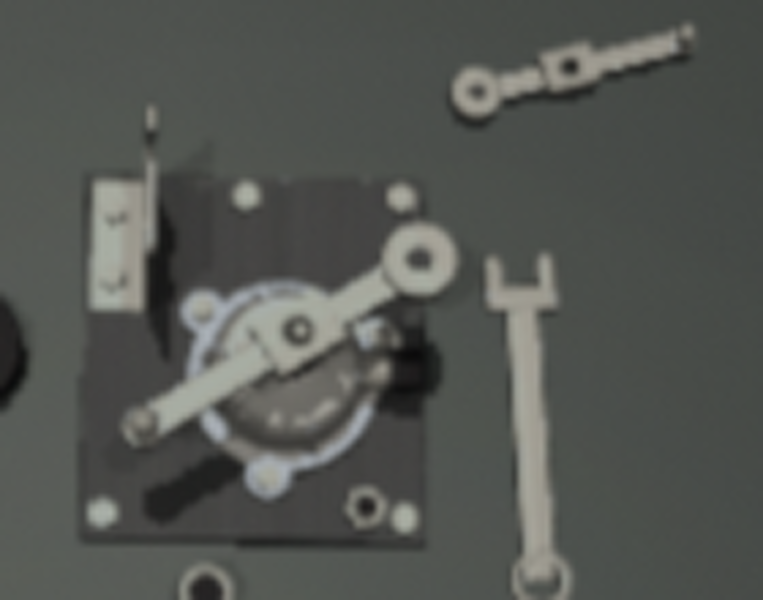

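View pics/sidec.png

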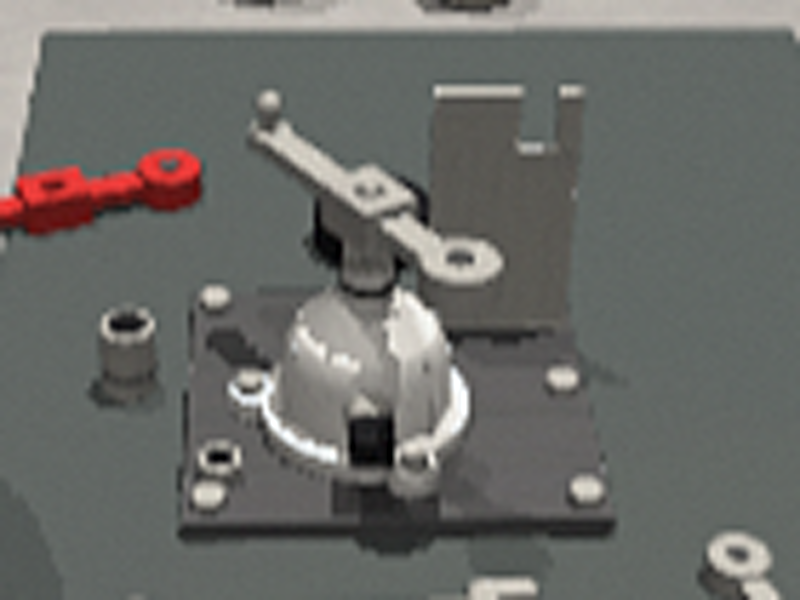

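Confirmed: the grey lever on the tower, with hub at crop (300,331), ball at (141,424) and counterweight at (420,260). The loose grey one is clearly smaller. Next I turn these pixels into positions.

```bash
cat > h.py <<'E'
import numpy as np,cv2
def cam(d):
    R=cv2.Rodrigues(np.array(d["rvec"]))[0];return R,np.array(d["tvec"]),d
def ray(d,px):
    R,t,_=cam(d)
    q=np.array([(px[0]-d["cx"])/d["fx"],(px[1]-d["cy"])/d["fy"]])
    u=q.copy()
    for _ in range(20):u=q/(1+d["k1"]*(u@u))
    v=R.T@np.array([u[0],u[1],1]);return -R.T@t,v/np.linalg.norm(v)
def onz(d,px,z):
    o,v=ray(d,px);return o+v*(z-o[2])/v[2]
def tri(d1,p1,d2,p2):
    o1,v1=ray(d1,p1);o2,v2=ray(d2,p2)
    A=np.c_[v1,-v2];s=np.linalg.lstsq(A,o2-o1,rcond=None)[0]
    a=o1+s[0]*v1;b=o2+s[1]*v2;return (a+b)/2,np.linalg.norm(a-b)
def proj(d,P):
    R,t,_=cam(d);c=R@np.array(P,float)+t;u=c[:2]/c[2];u=u*(1+d["k1"]*(u@u));return np.array([u[0]*d["fx"]+d["cx"],u[1]*d["fy"]+d["cy"]])
E
python3 - <<'E'
from h import *
from bench import snapshot
T=snapshot("top");S=snapshot("side")
t=lambda x,y:(235+x/5.45-.5+.09,135+y/5.4545-.5+.09)
s=lambda x,y:(190+x/5.714-.41,165+y/5.714-.41)
P={}
for n,p,z in [("eye",(300,331),138),("ball",(141,424),144.5),("cw",(420,260),137),("br_far",(151,105),150),("br_near",(151,250),150),
  ("pl_tl",(82,180),12),("pl_tr",(424,180),12),("pl_bl",(80,541),12),("pl_br",(426,546),12),("boltTL",(246,195),15),("boltTR",(401,196),15),("boltBL",(102,513),15),("boltBR",(404,518),15),("nut",(366,507),22),("socket",(207,588),38)]:
    P[n]=onz(T,t(*p),z);print(n,P[n].round(1))
for n,a,b in [("eye",(300,331),(371,187)),("ball",(141,424),(268,103)),("cw",(420,260),(459,258))]:
    p,e=tri(T,t(*a),S,s(*b));print("tri",n,p.round(1),round(e,1))
for n,p,z in [("brL",(434,92),150),("brR",(585,92),150),("notch",(540,90),150),("boltTL",(216,295),15),("boltTR",(563,378),15),("boltBL",(209,495),15),("boltBR",(587,488),15)]:
    print("side",n,onz(S,s(*p),z).round(1))
d=P["eye"]-P["ball"]
print(np.degrees(np.arctan2(*(P["ball"]-P["cw"])[1::-1])))
E
```

```text
eye [478.8 -59.7 138. ]
ball [432.5  14.8 144.5]
cw [ 514.1 -116.9  137. ]
br_far [585.3  11.8 150. ]
br_near [514.3  11.1 150. ]
pl_tl [586.   47.3  12. ]
pl_tr [ 588.3 -136.4   12. ]
pl_bl [392.4  45.1  12. ]
pl_br [ 392.  -134.1   12. ]
boltTL [578.  -40.6  15. ]
boltTR [ 578.5 -123.6   15. ]
boltBL [406.7  33.9  15. ]
boltBR [ 406.  -122.6   15. ]
nut [ 410.6 -102.2   22. ]
socket [366.7 -19.9  38. ]
tri eye [479.5 -59.7 137.5] 1.2
tri ball [434.   14.9 139.5] 1.2
tri cw [ 514.4 -117.   137. ] 0.4
side brL [513.2   6.1 150. ]
side brR [585.2   5.4 150. ]
side notch [563.9   7.6 150. ]
side boltTL [407.5  35.1  15. ]
side boltTR [578.2 -39.6  15. ]
side boltBL [ 406.7 -123.2   15. ]
side boltBR [ 577.9 -122.4   15. ]
121.76511633364612
```

```bash
cat >> h.py <<'E'
from scipy.spatial.transform import Rotation as Ro
def Rdown(a):
    a=np.radians(a);y=np.array([np.cos(a),np.sin(a),0]);x=np.array([0,0,-1.]);return np.c_[x,y,np.cross(x,y)]
def yang(s):
    R=Ro.from_euler("xyz",s["tcp_rot"],degrees=True).as_matrix();return np.degrees(np.arctan2(R[1,1],R[0,1])),R
def delta(p0,a0,p1,a1):
    R0=Rdown(a0);return (R0.T@(np.array(p1)-np.array(p0))/1000).round(4), round(-np.radians(a1-a0),4)
E
python3 - <<'E'
from h import *
from bench import sense
s=sense();print(yang(s))
p0=[159.365,-578.453,231.292]
a0=yang(s)[0]
print(delta(p0,a0,[479.5,-60,250],32))
E
```

```text
(np.float64(-74.59889598611228), array([[-1.18166432e-04,  2.65574597e-01, -9.64090307e-01],
       [ 8.55264933e-04, -9.64089934e-01, -2.65574599e-01],
       [-9.99999627e-01, -8.55934635e-04, -1.13213572e-04]]))
(array([-0.0187, -0.4148, -0.4463]), np.float64(-1.8605))
```

Request:
drive_tool(
  deltas=[
    [60,-0.0187,-0.04,-0.043,-0.12,0,0],
    [60,-0.0187,-0.08,-0.086,-0.24,0,0],
    [60,-0.0187,-0.12,-0.129,-0.36,0,0],
    [60,-0.0187,-0.16,-0.172,-0.48,0,0],
    [60,-0.0187,-0.2,-0.215,-0.6,0,0],
    [60,-0.0187,-0.24,-0.258,-0.72,0,0],
    [60,-0.0187,-0.28,-0.301,-0.84,0,0],
    [60,-0.0187,-0.32,-0.344,-0.96,0,0],
    [60,-0.0187,-0.36,-0.387,-1.08,0,0],
    [60,-0.0187,-0.4,-0.43,-1.2,0,0],
  ],
)

```text
time: 1.08
tool_pos: [377.5, -223.8, 250.0]
tcp_rot: [62.0, 90.0, -33.5]
ft_force: [0.7, -0.3, 0.5]
finger_gap: 65.3
```

```bash
python3 - <<'E'
from h import *
from bench import sense
s=sense();a=yang(s)[0];p=s["tool_pos"];print(p,a,s["qd"].round(1))
print(delta(p,a,[479.5,-60,250],32))
E
```

```text
[ 377.5498622  -223.77785256  250.00311397] -5.527150742129013 [ 65.1  -1.8   1.3   0.    0.1 -17.2]
(array([ 0.    ,  0.0857, -0.1728]), np.float64(-0.655))
```

Request:
drive_tool(
  deltas=[
    [60,0,0.02,-0.035,-0.12,0,0],
    [60,0,0.04,-0.07,-0.24,0,0],
    [60,0,0.06,-0.11,-0.36,0,0],
    [60,0,0.08,-0.145,-0.48,0,0],
    [60,0,0.0857,-0.172,-0.6,0,0],
    [60,0,0.0857,-0.172,-0.655,0,0],
    [60,0,0.0857,-0.172,-0.655,0,0],
    [60,0,0.0857,-0.172,-0.655,0,0],
    [60,0,0.0857,-0.172,-0.655,0,0],
    [60,0,0.0857,-0.172,-0.655,0,0],
  ],
)

```text
time: 1.92
tool_pos: [479.5, -64.2, 249.8]
tcp_rot: [-14.0, 90.0, -72.5]
ft_force: [1.2, 0.0, -0.4]
finger_gap: 65.4
```

```bash
python3 - <<'E'
from h import *
from bench import sense,snapshot
s=sense();a=yang(s)[0];p=s["tool_pos"];print(p,a,s["qd"].round(1),s["finger_gap"],s["joint_pos"].round(1))
print(delta(p,a,[479.5,-60,250],32))
d=snapshot("wrist");cv2.imwrite("pics/w1.png",d["frame"])
for P in ([479.5,-60.5,140],[479,-59.7,138],[432.5,14.8,144.5]):print(proj(d,P).round(1))
import pickle;pickle.dump(d,open("w1.pkl","wb"))
E
```

```text
[479.50530522 -64.18380298 249.84982125] 31.498806406847127 [-0.1 -0.1  0.   0.1 -0.1 -0.4] 65.35499246085767 [-13.7 -11.2 101.6  -0.   89.6 -45.2]
(array([-0.0002,  0.0022, -0.0036]), np.float64(-0.0087))
[254.5 183.6]
[254.5 182. ]
[254.1  77.2]
```

View pics/w1.png

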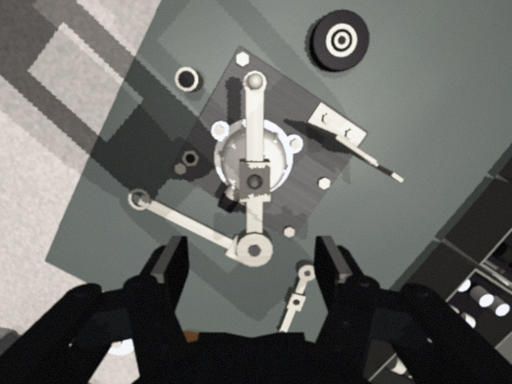

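The wrist view shows the lever upright in the image: ball near (255,80), eye near (255,181) and counterweight near (254,249). I'll refine those on an enlargement.

```bash
python3 - <<'E'
from h import *
f=cv2.imread("pics/w1.png")
cv2.imwrite("pics/w1c.png",cv2.resize(f[60:280,190:430],(654,600),interpolation=cv2.INTER_CUBIC))
E
```

```text
(no output)
```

View pics/w1c.png

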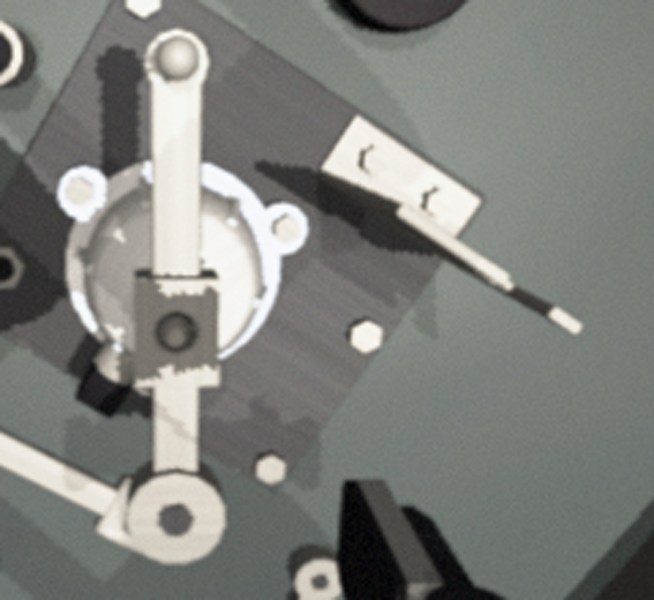

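```bash
python3 - <<'E'
from h import *
import pickle
d=pickle.load(open("w1.pkl","rb"))
w=lambda x,y:(190+x/2.725-.3,60+y/2.727-.3)
Q={}
for n,p,z in [("eye",(177,331),138),("ball",(177,58),144.5),("cw",(176,518),137),("brN",(402,212),150),("brF",(578,328),150),("notchN",(511,287),150),("notchF",(550,312),150)]:
    Q[n]=onz(d,w(*p),z);print(n,Q[n].round(1))
v=Q["ball"]-Q["cw"];print(np.degrees(np.arctan2(v[1],v[0])),np.linalg.norm(v[:2]))
v=Q["brF"]-Q["brN"];print(np.degrees(np.arctan2(v[1],v[0])),np.linalg.norm(v[:2]))
E
```

```text
eye [478.7 -58.9 138. ]
ball [434.4  12.6 144.5]
cw [ 514.7 -117.7  137. ]
brN [514.8  10.7 150. ]
brF [584.1  11.1 150. ]
notchN [557.4  10.1 150. ]
notchF [573.   10.3 150. ]
121.64393063850954 153.11860076323532
0.30356005050142526 69.26275162912657
```

```bash
python3 - <<'E'
from h import *
from bench import sense
s=sense();a=yang(s)[0];p=s["tool_pos"]
print(delta(p,a,[479,-59.8,107],31.7))
E
```

```text
(array([ 0.1429,  0.0018, -0.004 ]), np.float64(-0.0033))
```

Request:
drive_tool(
  deltas=[
    [60,0.02,0.0018,-0.004,-0.0033,0,0],
    [60,0.05,0.0018,-0.004,-0.0033,0,0],
    [60,0.08,0.0018,-0.004,-0.0033,0,0],
    [60,0.105,0.0018,-0.004,-0.0033,0,0],
    [60,0.12,0.0018,-0.004,-0.0033,0,0],
    [60,0.132,0.0018,-0.004,-0.0033,0,0],
    [60,0.14,0.0018,-0.004,-0.0033,0,0],
    [60,0.1429,0.0018,-0.004,-0.0033,0,0],
    [60,0.1429,0.0018,-0.004,-0.0033,0,0],
    [60,0.1429,0.0018,-0.004,-0.0033,0,0],
  ],
)

```text
time: 2.8
tool_pos: [479.9, -59.2, 108.0]
tcp_rot: [44.9, 89.9, -13.3]
ft_force: [-0.3, 0.3, 0.5]
finger_gap: 65.6
```

```bash
python3 - <<'E'
from h import *
from bench import sense,snapshot
s=sense();a=yang(s)[0];p=s["tool_pos"];print(p,a,s["ft_force"],s["finger_gap"])
d=snapshot("side");cv2.imwrite("pics/s2.png",cv2.resize(d["frame"][130:270,190:330],(600,600),interpolation=cv2.INTER_CUBIC))
d=snapshot("wrist");cv2.imwrite("pics/w2.png",d["frame"])
E
```

```text
[479.92789027 -59.20800566 107.97472355] 31.853083725214912 [-0.32306713  0.30241248  0.53838401] 65.55017736678957
```

View pics/s2.png

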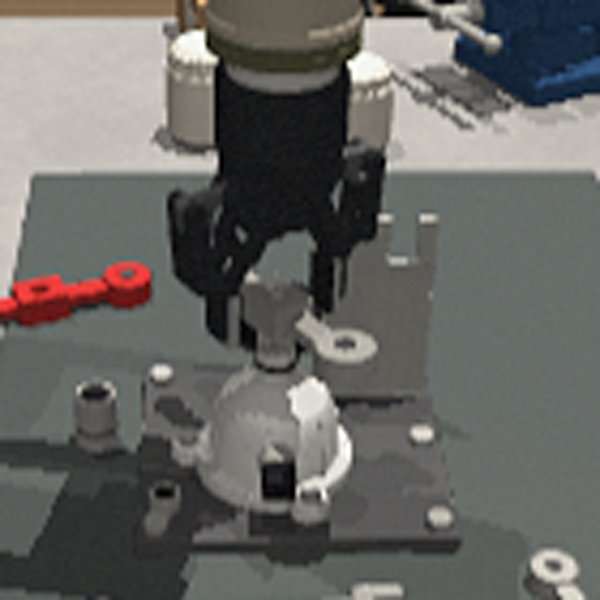

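View pics/w2.png

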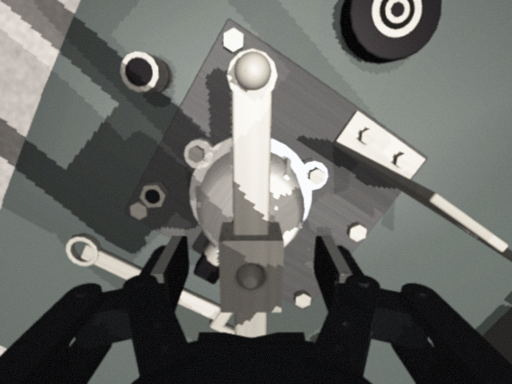

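The hub is centred between the open fingers: eye at (251,275), finger edges at about 188 and 315. I'll close on it.

Request:
drive_tool(
  deltas=[
    [255,0,0,0,0,0,0],
    [255,0,0,0,0,0,0],
    [255,0,0,0,0,0,0],
    [255,0,0,0,0,0,0],
    [255,0,0,0,0,0,0],
    [255,0,0,0,0,0,0],
    [255,0,0,0,0,0,0],
    [255,0,0,0,0,0,0],
    [255,0,0,0,0,0,0],
    [255,0,0,0,0,0,0],
  ],
  squeeze=60,
)

```text
time: 3.73
tool_pos: [479.6, -58.9, 107.4]
tcp_rot: [53.6, 90.0, -4.6]
ft_force: [-1.0, 0.5, 5.9]
finger_gap: 27.0
```

```bash
python3 - <<'E'
from h import *
from bench import sense,snapshot
s=sense();a=yang(s)[0];p=s["tool_pos"];print(p,a,s["ft_force"],s["wrist_torque"],s["finger_gap"])
d=snapshot("wrist");cv2.imwrite("pics/w3.png",d["frame"])
d=snapshot("side");cv2.imwrite("pics/s3.png",cv2.resize(d["frame"][160:270,190:330],(764,600),interpolation=cv2.INTER_CUBIC))
E
```

```text
[479.5672235  -58.91421345 107.44059461] 31.875337939401067 [-1.00858465  0.54553576  5.91360084] [ 0.0893748   0.16837219 -0.01832538] 27.049027332066405
```

View pics/w3.png

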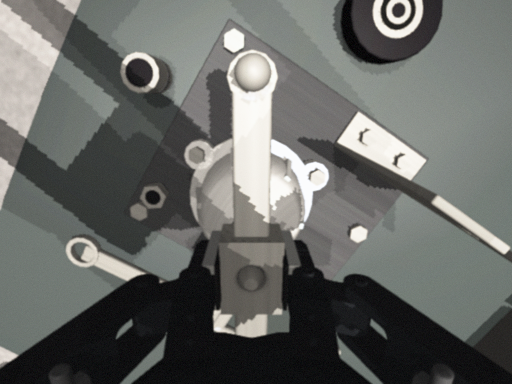

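View pics/s3.png

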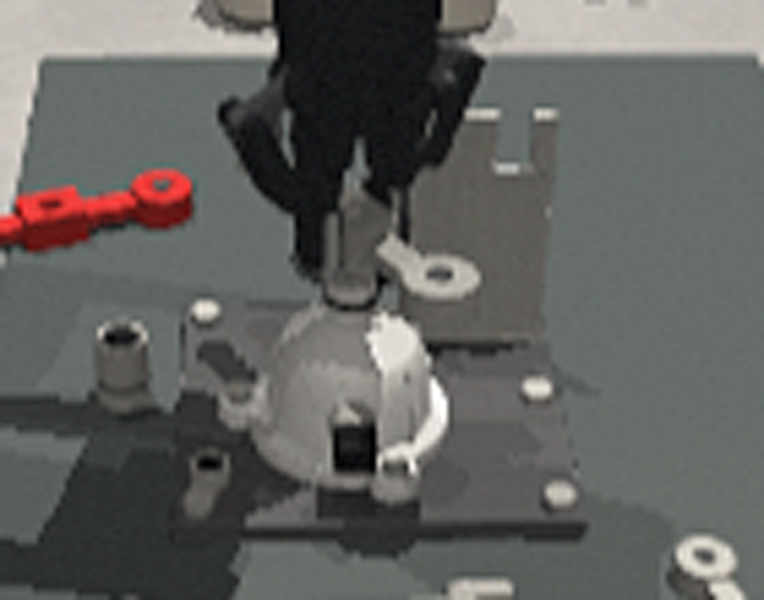

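```bash
python3 - <<'E'
from h import *
from bench import sense,snapshot
s=sense();p=s["tool_pos"];d=snapshot("wrist")
f=d["frame"];cv2.imwrite("pics/w3c.png",cv2.resize(f[225:345,190:310],(600,600),interpolation=cv2.INTER_CUBIC))
for q in((251,277),(251,279)):
  e=onz(d,q,138);print(e,p, Rdown(yang(s)[0]).T@(e-p))
E
```

```text
[478.09828323 -58.35552668 138.        ] [479.59242025 -58.9150747  107.43890631] [-30.56109369  -0.97332732  -1.26418882]
[478.63836713 -59.22262257 138.        ] [479.59242025 -58.9150747  107.43890631] [-30.56109369  -0.97258672  -0.24264814]
```

View pics/w3c.png

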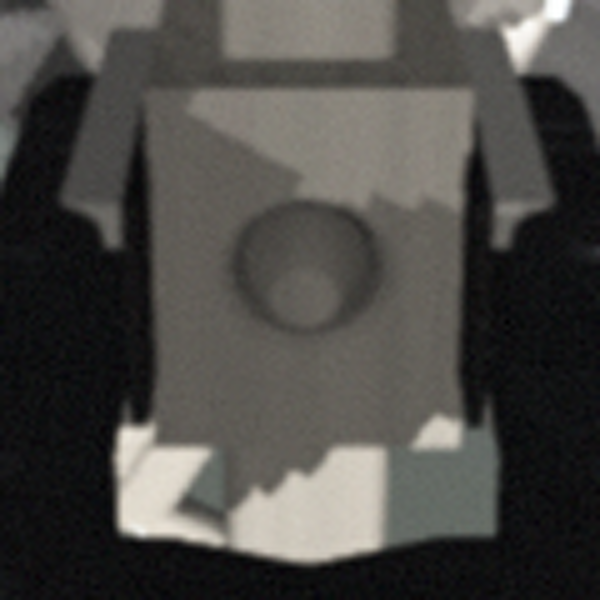

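Request:
drive_tool(
  deltas=[
    [255,-0.01,0,0,0,0,0],
    [255,-0.025,0,0,0,0,0],
    [255,-0.045,0,0,0,0,0],
    [255,-0.06,0,0,0,0,0],
    [255,-0.068,0,0,0,0,0],
    [255,-0.07,0,0,0,0,0],
    [255,-0.07,0,0,0.08,0,0],
    [255,-0.07,0,0,0.19,0,0],
    [255,-0.07,0,0,0.3,0,0],
    [255,-0.07,0,0,0.4,0,0],
  ],
)

```text
time: 4.72
tool_pos: [478.2, -58.7, 175.2]
tcp_rot: [-110.0, 89.8, 168.7]
ft_force: [0.5, -0.7, -3.6]
finger_gap: 27.1
```

```bash
python3 - <<'E'
from h import *
from bench import sense,snapshot
s=sense();a=yang(s)[0];p=s["tool_pos"];print(p,a,s["ft_force"],s["wrist_torque"],s["finger_gap"])
d=snapshot("side");cv2.imwrite("pics/s4.png",cv2.resize(d["frame"][120:270,170:350],(720,600),interpolation=cv2.INTER_CUBIC))
E
```

```text
[478.2004066  -58.71898246 175.17777693] 8.63426406769366 [ 0.53865865 -0.71903573 -3.63271886] [-0.02774774 -0.08079398  0.03218555] 27.12935654765678
```

View pics/s4.png

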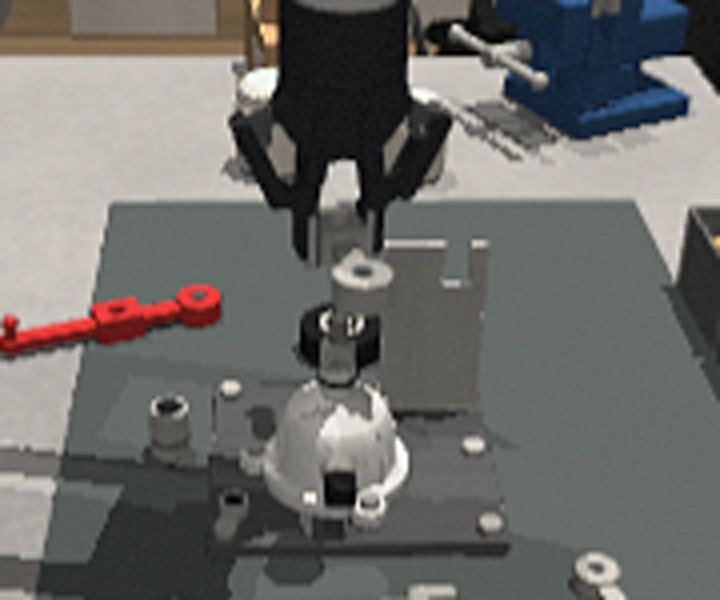

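The lever is off the shaft and level in the hand. Turning the rest of the way, above the bracket.

Request:
drive_tool(
  deltas=[
    [255,0,0,0,0.11,0,0],
    [255,0,0,0,0.23,0,0],
    [255,0,0,0,0.35,0,0],
    [255,0,0,0,0.47,0,0],
    [255,0,0,0,0.59,0,0],
    [255,0,0,0,0.71,0,0],
    [255,0,0,0,0.83,0,0],
    [255,0,0,0,0.95,0,0],
    [255,0,0,0,1.07,0,0],
    [255,0,0,0,1.19,0,0],
  ],
)

```text
time: 5.6
tool_pos: [478.4, -58.7, 175.4]
tcp_rot: [-43.6, 89.9, 167.0]
ft_force: [-0.5, -0.2, -4.1]
finger_gap: 27.3
```

Request:
drive_tool(
  deltas=[
    [255,0,0,0,0.12,0,0],
    [255,0,0,0,0.24,0,0],
    [255,0,0,0,0.36,0,0],
    [255,0,0,0,0.46,0,0],
    [255,0,0,0,0.52,0,0],
    [255,0,0,0,0.52,0,0],
    [255,0,0,0,0.52,0,0],
    [255,0,0,0,0.52,0,0],
    [255,0,0,0,0.52,0,0],
    [255,0,0,0,0.52,0,0],
  ],
)

```text
time: 6.43
tool_pos: [479.1, -58.9, 176.8]
tcp_rot: [-11.0, 90.0, 170.1]
ft_force: [0.3, -0.7, -4.7]
finger_gap: 27.4
```

```bash
python3 - <<'E'
from h import *
from bench import sense,snapshot
s=sense();a,R=yang(s);p=s["tool_pos"];print(p,a,R[:,0].round(4),s["ft_force"],s["wrist_torque"],s["finger_gap"],s["joint_pos"].round(1))
d=snapshot("side");cv2.imwrite("pics/s5.png",cv2.resize(d["frame"][120:270,170:350],(720,600),interpolation=cv2.INTER_CUBIC))
d=snapshot("wrist");cv2.imwrite("pics/w5.png",d["frame"])
d=snapshot("top");cv2.imwrite("pics/t5.png",cv2.resize(d["frame"][120:260,225:365],(600,600),interpolation=cv2.INTER_CUBIC))
E
```

```text
[479.11874274 -58.89261648 176.76506507] -88.9383957574635 [-2.e-04  0.e+00 -1.e+00] [ 0.2653175  -0.69445791 -4.72479161] [-0.00798002  0.01742726  0.02757898] 27.44057044565772 [-13.1  -9.1 107.4  -0.   81.7  75.8]
```

View pics/s5.png

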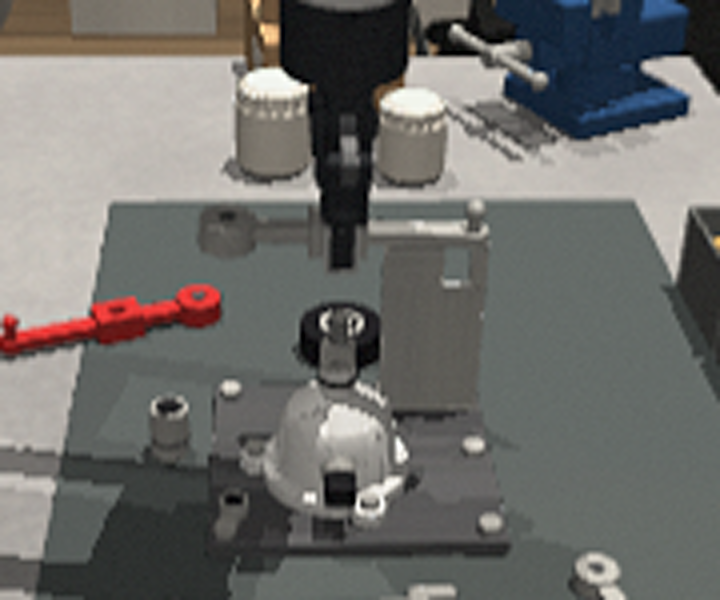

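View pics/w5.png

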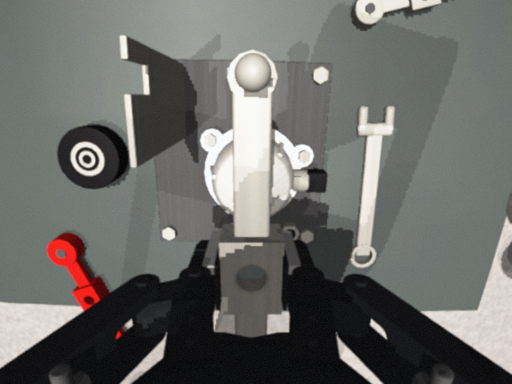

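View pics/t5.png

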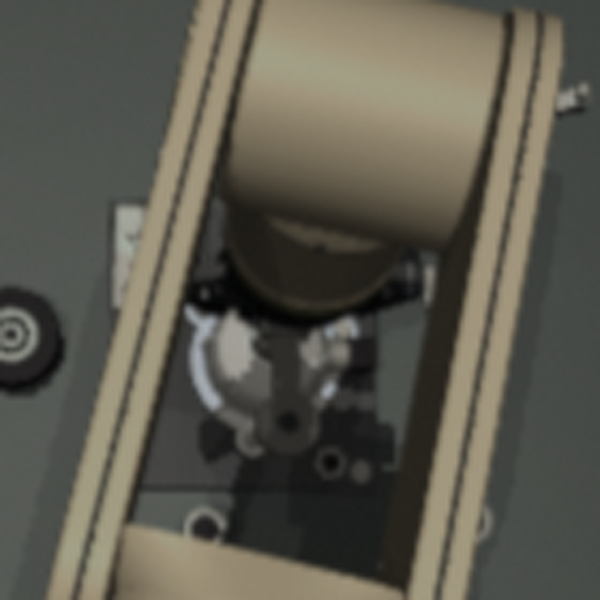

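The lever now points ball-first along +x: ball at wrist pixel (253,70), on the notch side of the bracket. I'll lower it over the thread, slowing near the tip.

Request:
drive_tool(
  deltas=[
    [255,0.01,0.0004,0.0003,0,0,0],
    [255,0.025,0.0004,0.0003,0,0,0],
    [255,0.035,0.0004,0.0003,0,0,0],
    [255,0.04,0.0004,0.0003,0,0,0],
    [255,0.044,0.0004,0.0003,0,0,0],
    [255,0.047,0.0004,0.0003,0,0,0],
    [255,0.05,0.0004,0.0003,0,0,0],
    [255,0.053,0.0004,0.0003,0,0,0],
    [255,0.055,0.0004,0.0003,0,0,0],
    [255,0.055,0.0004,0.0003,0,0,0],
  ],
)

```text
time: 7.42
tool_pos: [478.9, -59.4, 121.8]
tcp_rot: [91.9, 90.0, -87.1]
ft_force: [-0.9, -1.4, -4.2]
finger_gap: 27.2
```

```bash
python3 - <<'E'
from h import *
from bench import sense,snapshot
s=sense();a,R=yang(s);p=s["tool_pos"];print(p,a,R[:,0].round(4),s["ft_force"],s["wrist_torque"],s["finger_gap"])
d=snapshot("side");cv2.imwrite("pics/s6.png",cv2.resize(d["frame"][140:260,180:324],(720,600),interpolation=cv2.INTER_CUBIC))
d=snapshot("wrist");cv2.imwrite("pics/w6.png",cv2.resize(d["frame"][225:345,190:310],(600,600),interpolation=cv2.INTER_CUBIC))
E
```

```text
[478.92602474 -59.4203579  121.76899964] -89.01786488585196 [ 0.e+00 -2.e-04 -1.e+00] [-0.93576326 -1.36650112 -4.17597408] [-0.14744795 -0.07677556  0.00974708] 27.232865864086072
```

View pics/s6.png

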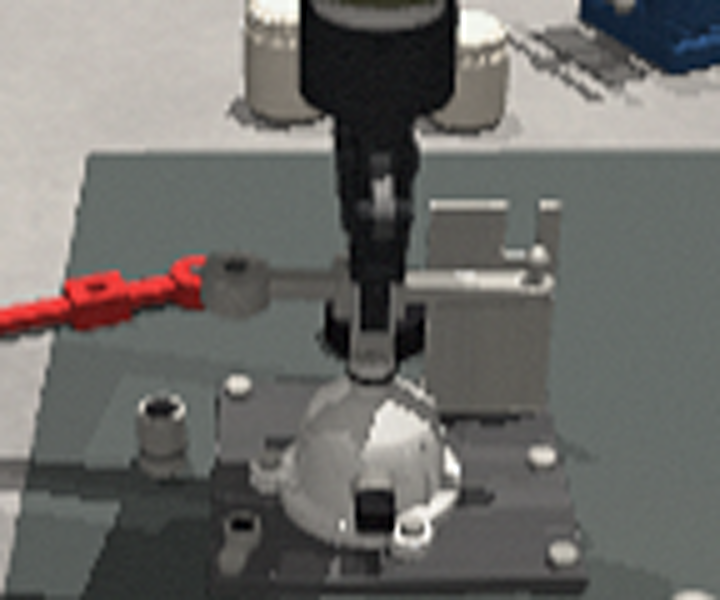

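View pics/w6.png

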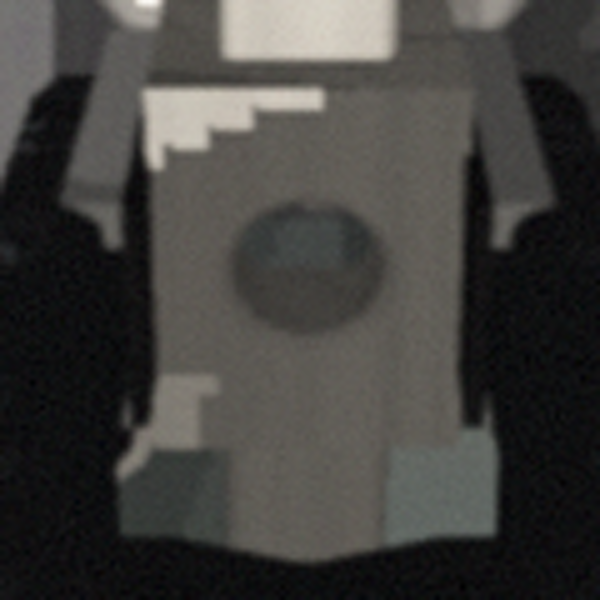

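Request:
drive_tool(
  deltas=[
    [255,0.002,0,0,0,0,0],
    [255,0.004,0,0,0,0,0],
    [255,0.006,0,0,0,0,0],
    [255,0.008,0,0,0,0,0],
    [255,0.01,0,0,0,0,0],
    [255,0.0115,0,0,0,0,0],
    [255,0.013,0,0,0,0,0],
    [255,0.014,0,0,0,0,0],
    [255,0.015,0,0,0,0,0],
    [255,0.015,0,0,0,0,0],
  ],
)

```text
time: 8.35
tool_pos: [480.4, -59.9, 107.9]
tcp_rot: [161.0, 89.8, -18.0]
ft_force: [5.1, -2.8, -1.0]
finger_gap: 26.9
```

```bash
cat > st.py <<'E'
from h import *
from bench import sense
s=sense();a,R=yang(s);p=s["tool_pos"];print(s["time"],p.round(2),round(a,2),R[:,0].round(4),s["ft_force"].round(2),s["wrist_torque"].round(3),round(s["finger_gap"],2))
E
python3 st.py
```

```text
8.35 [480.44 -59.87 107.87] -89.03 [ 0.0034 -0.0011 -1.    ] [ 5.08 -2.79 -0.98] [-0.496 -0.866  0.02 ] 26.85
```

Request:
drive_tool(
  deltas=[
    [255,0,0.0002,-0.001,0,0,0],
    [255,0,0.0004,-0.0018,0,0,0],
    [255,0,0.0005,-0.002,0,0,0],
    [255,0,0.0005,-0.002,0,0,0],
    [255,0.001,0.0005,-0.002,0,0,0],
    [255,0.002,0.0005,-0.002,0,0,0],
    [255,0.003,0.0005,-0.002,0,0,0],
    [255,0.003,0.0005,-0.002,0,0,0],
    [255,0.003,0.0005,-0.002,0,0,0],
    [255,0.003,0.0005,-0.002,0,0,0],
  ],
)

```text
time: 9.18
tool_pos: [481.6, -59.9, 106.4]
tcp_rot: [160.2, 89.9, -18.8]
ft_force: [-8.9, 0.6, 20.9]
finger_gap: 27.2
```

```bash
python3 st.py
```

```text
9.1833 [481.6  -59.92 106.44] -89.01 [ 1.3e-03 -4.0e-04 -1.0e+00] [-8.89  0.64 20.86] [-0.007  1.39  -0.114] 27.16
```

Request:
drive_tool(
  deltas=[
    [255,-0.001,0,0.001,0,0,0],
    [255,-0.001,0,0.001,0,0,0],
    [255,-0.001,0,0.001,-0.03,0,0],
    [255,-0.001,0,0.001,-0.07,0,0],
    [255,-0.001,0,0.001,-0.11,0,0],
    [255,-0.001,0,0.001,-0.15,0,0],
    [255,-0.001,0,0.001,-0.18,0,0],
    [255,-0.001,0,0.001,-0.18,0,0],
    [255,-0.001,0,0.001,-0.18,0,0],
    [255,-0.001,0,0.001,-0.18,0,0],
  ],
)

```text
time: 10.02
tool_pos: [481.3, -60.1, 107.2]
tcp_rot: [154.8, 89.8, -13.9]
ft_force: [-3.4, -0.4, 13.5]
finger_gap: 27.6
```

```bash
python3 st.py
```

```text
10.0167 [481.3  -60.1  107.18] -78.7 [ 3.e-03 -7.e-04 -1.e+00] [-3.39 -0.36 13.48] [-0.244  0.431 -0.029] 27.56
```

Request:
drive_tool(
  deltas=[
    [255,0,0,0,-0.02,0,0],
    [255,0,0,0,-0.05,0,0],
    [255,0,0,0,-0.08,0,0],
    [255,0,0,0,-0.11,0,0],
    [255,0,0,0,-0.14,0,0],
    [255,0,0,0,-0.16,0,0],
    [255,0,0,0,-0.17,0,0],
    [255,0,0,0,-0.17,0,0],
    [255,0,0,0,-0.17,0,0],
    [255,0,0,0,-0.17,0,0],
  ],
)

```text
time: 10.85
tool_pos: [481.7, -60.0, 107.3]
tcp_rot: [150.3, 89.8, -8.7]
ft_force: [-1.2, -0.5, 13.1]
finger_gap: 27.2
```

```bash
python3 st.py
```

```text
10.85 [481.7  -60.   107.25] -68.96 [ 3.9e-03 -6.0e-04 -1.0e+00] [-1.2  -0.46 13.12] [-0.106  0.097 -0.054] 27.17
```

Request:
drive_tool(
  deltas=[
    [255,-0.0006,0,0,0.03,0,0],
    [255,-0.0006,0,0,0.07,0,0],
    [255,-0.0006,0,0,0.11,0,0],
    [255,-0.0006,0,0,0.15,0,0],
    [255,-0.0006,0,0,0.19,0,0],
    [255,-0.0006,0,0,0.23,0,0],
    [255,-0.0006,0,0,0.27,0,0],
    [255,-0.0006,0,0,0.31,0,0],
    [255,-0.0006,0,0,0.35,0,0],
    [255,-0.0006,0,0,0.39,0,0],
  ],
)

```text
time: 11.68
tool_pos: [481.9, -59.8, 107.3]
tcp_rot: [178.5, 89.7, -2.9]
ft_force: [4.0, 0.5, 6.4]
finger_gap: 26.9
```

```bash
python3 st.py; python3 - <<'E'
from h import *
from bench import snapshot
d=snapshot("wrist");cv2.imwrite("pics/w7.png",d["frame"])
d=snapshot("side");cv2.imwrite("pics/s7.png",cv2.resize(d["frame"][160:250,200:308],(720,600),interpolation=cv2.INTER_CUBIC))
E
```

```text
11.6833 [481.92 -59.78 107.28] -91.41 [ 4.4e-03 -2.0e-04 -1.0e+00] [4.01 0.52 6.41] [-0.068 -0.627  0.048] 26.94
```

View pics/w7.png

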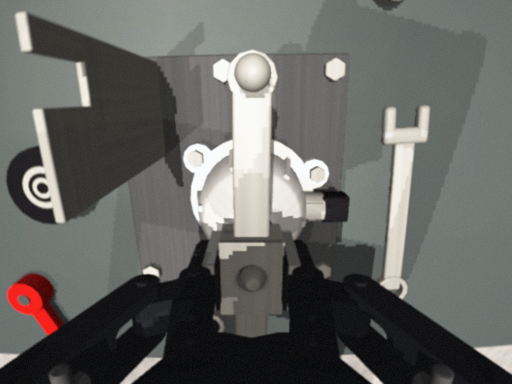

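View pics/s7.png

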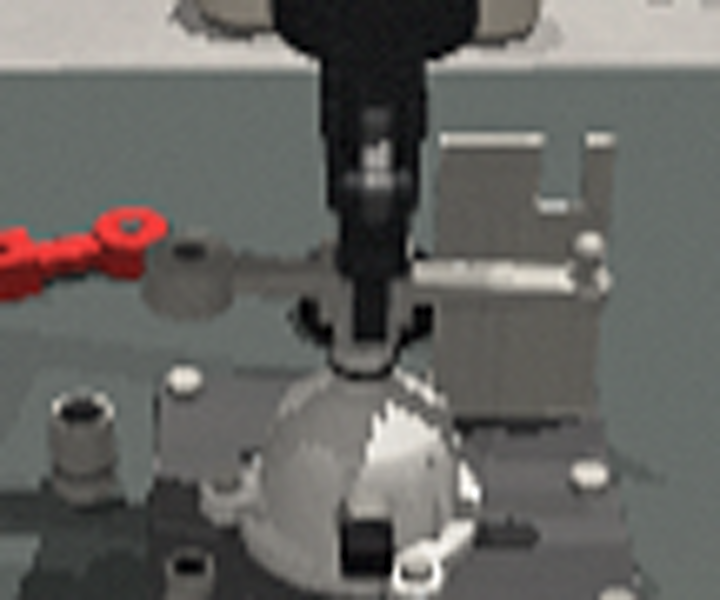

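Still perched, at about 12 mm above the seat, with the lever square in the hand. I'll carry on feeling to the other side.

Request:
drive_tool(
  deltas=[
    [255,0,0,0,0.035,0,0],
    [255,0,0,0,0.07,0,0],
    [255,0,0,0,0.1,0,0],
    [255,0,0,0,0.13,0,0],
    [255,0,0,0,0.16,0,0],
    [255,0,0,0,0.19,0,0],
    [255,0,0,0,0.22,0,0],
    [255,0,0,0,0.24,0,0],
    [255,0,0,0,0.24,0,0],
    [255,0,0,0,0.24,0,0],
  ],
)

```text
time: 12.62
tool_pos: [480.9, -59.9, 105.8]
tcp_rot: [-170.1, 89.9, -5.1]
ft_force: [5.8, -1.4, -2.6]
finger_gap: 27.4
```

```bash
python3 st.py
```

```text
12.6167 [480.92 -59.87 105.79] -105.07 [ 2.1e-03 -2.0e-04 -1.0e+00] [ 5.78 -1.45 -2.55] [-0.224 -0.816  0.035] 27.37
```

It dropped 1.5 mm at a lever yaw of about -15° and the contact force vanished, so the slot has found the flats. Following it down.

Request:
drive_tool(
  deltas=[
    [255,0.0005,-0.0002,-0.0008,0,0,0],
    [255,0.0015,-0.0003,-0.001,0,0,0],
    [255,0.0025,-0.0003,-0.001,0,0,0],
    [255,0.0035,-0.0003,-0.001,0,0,0],
    [255,0.0045,-0.0003,-0.001,0,0,0],
    [255,0.0055,-0.0003,-0.001,0,0,0],
    [255,0.0065,-0.0003,-0.001,0,0,0],
    [255,0.0075,-0.0003,-0.001,0,0,0],
    [255,0.008,-0.0003,-0.001,0,0,0],
    [255,0.008,-0.0003,-0.001,0,0,0],
  ],
)

```text
time: 13.45
tool_pos: [481.0, -59.8, 97.4]
tcp_rot: [88.5, 90.0, -106.5]
ft_force: [3.3, -3.1, -3.8]
finger_gap: 27.2
```

```bash
python3 st.py
```

```text
13.45 [480.95 -59.82  97.39] -105.07 [-0. -0. -1.] [ 3.33 -3.13 -3.82] [-0.467 -0.55   0.053] 27.24
```

Sliding freely at 97.4, with no vertical force. About 2 mm to go to the seat.

Request:
drive_tool(
  deltas=[
    [255,0.0005,-0.0003,-0.0004,0,0,0],
    [255,0.001,-0.0003,-0.0004,0,0,0],
    [255,0.0015,-0.0003,-0.0004,0,0,0],
    [255,0.002,-0.0003,-0.0004,0,0,0],
    [255,0.0025,-0.0003,-0.0004,0,0,0],
    [255,0.003,-0.0003,-0.0004,0,0,0],
    [255,0.0032,-0.0003,-0.0004,0,0,0],
    [255,0.0032,-0.0003,-0.0004,0,0,0],
    [255,0.0032,-0.0003,-0.0004,0,0,0],
    [255,0.0032,-0.0003,-0.0004,0,0,0],
  ],
)

```text
time: 14.28
tool_pos: [481.2, -59.8, 95.6]
tcp_rot: [47.0, 90.0, -148.0]
ft_force: [-8.5, -3.9, 13.5]
finger_gap: 27.1
```

```bash
python3 st.py
```

```text
14.2833 [481.21 -59.77  95.64] -105.06 [-6.e-04 -4.e-04 -1.e+00] [-8.46 -3.93 13.46] [-0.639  1.348 -0.003] 27.08
```

Bottomed out at 95.6, which is 11.8 mm below the perched height, with about 17 N of contact. Releasing.

Request:
drive_tool(
  deltas=[
    [200,-0.0005,0,0,0,0,0],
    [150,-0.0008,0,0,0,0,0],
    [100,-0.001,0,0,0,0,0],
    [60,-0.001,0,0,0,0,0],
    [60,-0.001,0,0,0,0,0],
    [60,-0.001,0,0,0,0,0],
    [60,-0.001,0,0,0,0,0],
    [60,-0.001,0,0,0,0,0],
    [60,-0.001,0,0,0,0,0],
    [60,-0.001,0,0,0,0,0],
  ],
)

```text
time: 15.12
tool_pos: [481.4, -59.6, 95.3]
tcp_rot: [-57.4, 90.0, 107.5]
ft_force: [-0.4, -0.5, -0.1]
finger_gap: 64.8
```

Request:
drive_tool(
  deltas=[
    [60,-0.01,0,0,0,0,0],
    [60,-0.03,0,0,0,0,0],
    [60,-0.06,0,0,0,0,0],
    [60,-0.09,0,0,0,0,0],
    [60,-0.12,0,0,0,0,0],
    [60,-0.14,0,0,0,0,0],
    [60,-0.15,0,0,0,0,0],
    [60,-0.15,0,0,0,0,0],
    [60,-0.15,0,0,0,0,0],
    [60,-0.15,0,0,0,0,0],
  ],
)

```text
time: 15.95
tool_pos: [480.6, -59.4, 243.5]
tcp_rot: [1.8, 89.8, 166.8]
ft_force: [0.6, -0.0, -0.6]
finger_gap: 65.3
```

```bash
python3 st.py; python3 - <<'E'
from h import *
from bench import snapshot
import pickle
d=snapshot("wrist");cv2.imwrite("pics/w9.png",d["frame"]);pickle.dump(d,open("w9.pkl","wb"))
d=snapshot("side");cv2.imwrite("pics/s9.png",cv2.resize(d["frame"][160:250,200:308],(720,600),interpolation=cv2.INTER_CUBIC));pickle.dump(d,open("s9.pkl","wb"))
E
```

```text
15.95 [480.57 -59.4  243.48] -105.07 [-2.6e-03  6.0e-04 -1.0e+00] [ 0.59 -0.05 -0.63] [-0.056 -0.043 -0.03 ] 65.25
```

View pics/w9.png

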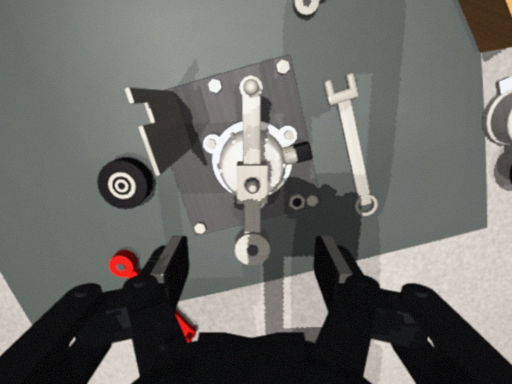

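View pics/s9.png

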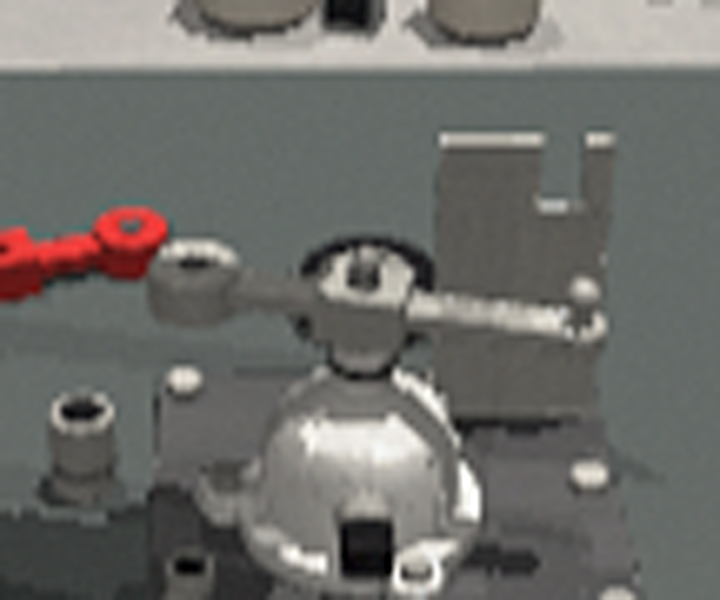

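The thread now stands proud of the hub, and the ball is at wrist (252,87), on the notch side. Numeric check next.

```bash
python3 - <<'E'
from h import *
import pickle
W=pickle.load(open("w9.pkl","rb"));S=pickle.load(open("s9.pkl","rb"))
s=lambda x,y:(200+x/6.667-.4,160+y/6.667-.4)
for n,a,b in [("ball",(252,87),s(586,289)),("cw",(252,248.5),s(196,255)),("tip",(253,183),s(365,262))]:
    p,e=tri(W,a,S,b);print(n,p.round(1),round(e,1))
for n,a,z in [("ball",(252,87),132.5),("cw",(252,248.5),125)]:print(n,onz(W,a,z).round(1))
E
```

```text
ball [561.3 -82.6 134.4] 1.9
cw [415.  -43.6 126.5] 0.9
tip [480.8 -62.1 133.9] 2.5
ball [560.4 -82.5 132.5]
cw [414.7 -43.5 125. ]
```

The ball sits at z ≈ 133–134 mm (132.5 expected when home, 144.5 when perched). It is 81 mm along the tower's +x, and the lever is level. Handing in.

```bash
python3 -c "
from bench import hand_in,sense
print(hand_in())"
```

```text
the job is handed in; nothing more can be done
None
```

The lever is off, turned end for end and refitted fully home on the flats with its ball stud opposite the bracket notch. I handed the job in at about 16 s of the 48 s allowed; `hand_in()` reports no verdict.

I gripped the hub across its flat sides, lifted the lever clear and turned it 122° above the bracket. I then lowered it onto the thread, where it perched again. Turning it gently to +21° and then back, it dropped over the flats at about -15°, slid down and stopped on the seat.

**Last checks:**
- **Seating:** the tool stopped 11.8 mm below its perched height, against 12 mm expected. The ball measures 133–134 mm above the bench, where 132.5 mm is home and 144.5 mm is perched.
- **Direction:** the ball is about 81 mm along the tower's +x, against the 70 mm needed.
- **Level:** the counterweight and ball heights agree with a level lever.
- **Release:** the gripper is open and about 150 mm above the lever, with no force reading. I did not measure the bystanders again, but none looked moved in the last pictures and none was touched.

**Disagreements:**
- The arm gave 1–2 mm sideways on the thread, because the shaft axis was nearer x = 481 mm than the 479 mm I first measured.
- The last sighting of the shaft tip came out about 6 mm low (134 against 140 mm). The rays missed each other by 2.5 mm and I picked the dark mark by eye, so I trusted the ball height and the tool stop instead.

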